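# Wind the drilling jig's carriage to the pencil line

### The job

Turn the black knob on top of the drilling jig's carriage to wind the carriage along its rail until the tip of its dark steel pointer stands right over the long straight pencil line drawn across the board (not over the small cross). Move the carriage only by its knob, never by pushing the carriage itself, and do not disturb the tools and the offcut lying around.

Things in the scene. Friction and masses are not known exactly. Their poses are not given: they have to be found in the camera images.
- jig: drilling jig fixed to the bench. Plywood base 210 x 370 x 18 mm; on it an aluminium rail along jig y (centre line at x = -50 mm, 40 mm wide, top 43 mm above the bench, black end stops 58 mm high) and a pale maple board (x = 5 to 95 mm, 340 mm long, top 43 mm above the bench). Origin: centre of the underside, on the bench; x across the rail towards the board, y along the rail, z up.
- carriage (a joint): travel in m along jig +y of the grey carriage, 0 at the start, range -0.1 to 0.1: a block 70 (x) x 90 (y) mm on the rail, top 64 mm above the bench, with an arm to +x bearing a brass bush and the pointer. A pinion under the knob runs on a fixed rack: each radian of knob turn shifts carriage and knob 15 mm, towards jig -y if counter-clockwise from above, +y if clockwise.
- knob (a joint): turn of the knob in rad, counter-clockwise from above positive, 0 at the start (its bar then lies along the jig's x axis). joint carriage = -0.015 x joint knob. Turning takes about 0.16 N m; knob and carriage stay where they are left.
- knob_grip (a point): point on the knob's upright axis at the height to grip, 101 mm above the bench. Black plastic knob: upright bar 52 mm long, 16 mm thick, 36 mm high (from 77 to 113 mm above the bench) on a 32 mm round hub, in the middle of the carriage's top. The point's x axis lies along the bar and turns with it, z up. It travels with the carriage.
- pointer_tip (a point): the point of the dark steel pointer of the carriage, 4 mm above the board, 100 mm from the knob's axis along the jig's +x. Axes as the jig's. It travels with the carriage.
- line_mark: the long straight pencil line, 3 mm wide, drawn right across the board (88 mm, along jig x). Origin: its middle, on the board's top face at jig x = 50 mm (where the pointer's tip passes); axes as the jig's. It lies 28 to 58 mm to one side or the other of where the pointer starts.
- cross_mark: a small pencilled cross, about 20 mm, on the same board to the other side of the pointer: not the target. Origin on the board's top face at jig x = 50 mm, 15 mm nearer the robot than the cross's middle; axes as the jig's.
- hammer_mid (a point): middle of a hammer with a wooden handle, 280 mm long, lying loose to the left; leave alone
- offcut_mid (a point): centre of a loose pale wood offcut 120 x 35 x 35 mm, nearer the robot than the jig, on the left; leave alone
- clamp_mid (a point): middle of a loose blue bar clamp with a wooden handle, 240 mm long, lying to the right; leave alone
- chisel_mid (a point): middle of a loose chisel with a black handle, 240 mm long, nearer the robot than the jig, on the right; leave alone

How it is judged:
By the outcome, as a careful person would: the job done as asked, in the order asked, and still so for the second after the job is handed in, with the robot touching nothing.
It also fails if it takes over 48 s, if anything falls off the work surface, if the arm or the gripper's body presses on something with over 40 N, if the wrist force passes 120 N, or if a joint passes its speed limit or range.

### The arm

A 7-joint arm with a two-finger parallel gripper is mounted at the origin on the work surface. World frame = base frame: x ahead of the robot, y to its left, z up, the work surface at z = 0. Lengths are in mm, angles in rad, forces in N, time in s.
With the tool pointing down it reaches from about 425 to 950 mm from the base axis. Payload 16.7 kg.
Tool frame: the origin (TCP) lies on the centre line of the jaws, within the pads' length; the fingertips stand 19 mm ahead of it and the grasp point (between the pads) is the TCP; z points along the fingers, y is the line along which they close (so a half turn about z gives the same grasp; the last joint's range is limited). The gripper opens to 94 mm and grips with 3 to 60 N. Pads are 16 mm wide; open, the fingers measure 119 mm over their backs; the gripper's body (75 mm by 177 mm) begins 78 mm behind the grasp point.
Start: joints at [1.181, 0.426, 0.074, 1.606, -0.034, 1.111, -0.067], TCP at [160.944, -655.494, 224.467] pointing down, gripper open.
Joint ranges: [-2.85, 2.85], [-0.5, 2.14], [-1.23, 1.37], [0.21, 2.46], [-1.02, 4.16], [0.16, 2.05], [-2.73, 2.73]. Speed limits (rad/s): [1.89, 1.89, 2.39, 2.39, 3.01, 3.01, 3.01].

### API

Orientations are given as a unit quaternion [x, y, z, w].
In Python, from workcell import robot gives the robot as it stands.
- The arm moves only by the shell command python3 -m jog 'ROWS'. ROWS is JSON, a list of rows, each an object with "offset": the shift along the world's x, y, z in cm, a list of three; "roll": the turn about the world's z in rad; "grip": the closure, from 0 (fully open) to 1 (shut). A call has 1 to 8 rows; each row is the pose to reach, as a shift and turn from the pose commanded when the call began; what a row does not reach only later rows make up. A row lasts 1/12 s, in which the tool goes at most 41.7 mm and 7.16 degrees, less where a joint would pass 70% of its speed; a pose out of reach is approached as far as the arm can. A call with a gripper value outside its range is refused whole. The fingers move at their own pace and stop on an object; the grip force is fixed at half the most. Time passes only in rows, so rows that repeat a pose let the fingers close. It gives the time, the measured TCP pose, the force, the opening and the grip force at its end, in the units of the state.
- robot.get_state(): the state, without advancing time (a new reading comes with each control period).
- robot.read_camera(name): name is "side" or "top"; returns the picture (420x560x3 uint8, blue, green, red); there is no depth.
- robot.calibration(name): a dict with "fov_y" (degrees; the focal length in pixels is half the picture's height over the tangent of half this angle, whatever the lens; pixels are square), "cx", "cy" (the principal point, pixels), "D" ([k1, k2, p1, p2, k3] as OpenCV has them; the pictures are not rectified), "origin" and "orientation" of the camera in the world. Camera axes: x right, y down, z forward; pixel columns grow to the right and rows downward; lengths in mm; the calibration is good to about 2 mm. A picture is of the moment at which its call begins. calibration takes no time and is no camera call.
- robot.close_job(): hands the job in; it is judged then, once.
The state is a dict: "time": time; "qpos": joint angles; "qvel": joint speeds; "joint_efforts": joint torques, N m; "eef_pos": TCP position; "ee_rot": TCP orientation; "force": force on the tool from outside, world axes, zero at the start; "torque": the same for the moment, N m; "opening": opening from 0.0 (shut) to 1.0 (fully open); "gripper_force": force on a finger pad.
Only numpy, scipy, OpenCV 4.12 (cv2) and the standard library are available. Lean on these libraries where they do the work, as an engineer would, in place of code of your own. Each camera call takes 0.05 s, during which the arm holds its last target. There are 200 camera calls.

## Working session

There is one attempt and no reset: what is moved stays moved. The work goes in short steps, Python scripts to look and compute and a shell command to move; the robot and the scene stay as the last step left them, time stands still between calls to the robot, and variables do not carry over. Pictures are saved under pics/ and viewed, at most 10 in all, crops included, and the job is handed in when it is done.

```bash
mkdir -p pics
cat > h.py <<'E'
import numpy as np, cv2
from scipy.spatial.transform import Rotation as R
from workcell import robot
def cam(n):
    c=robot.calibration(n); f=210/np.tan(np.radians(c["fov_y"])/2)
    K=np.array([[f,0,c["cx"]],[0,f,c["cy"]],[0,0,1]]); return K,np.array(c["D"],float),np.array(c["origin"],float),R.from_quat(c["orientation"]).as_matrix()
def plane(n,px,z):
    K,D,o,M=cam(n); p=cv2.undistortPoints(np.array(px,float).reshape(-1,1,2),K,D).reshape(-1,2)
    d=np.c_[p,np.ones(len(p))]@M.T
    return o+d*((z-o[2])/d[:,2])[:,None]
def proj(n,P):
    K,D,o,M=cam(n); return cv2.projectPoints((np.array(P,float).reshape(-1,3)-o)@M,np.zeros(3),np.zeros(3),K,D)[0].reshape(-1,2)
E
python3 - <<'E'
from h import *
for n in("top","side"):
    c=robot.calibration(n);print(n,c); cv2.imwrite(f"pics/{n}0.png",robot.read_camera(n))
print(robot.get_state())
E
```

```text
top {'fov_y': 43.23717504480185, 'cx': 280.4008431686162, 'cy': 206.53798955267305, 'D': array([-0.15740796,  0.        ,  0.        ,  0.        ,  0.        ]), 'origin': array([ 374.48015294,   -5.26966288, 1802.56871745]), 'orientation': array([ 0.71704452, -0.69633864,  0.02219485, -0.0216112 ])}
side {'fov_y': 54.83995896014948, 'cx': 285.69243734044824, 'cy': 220.38581009629593, 'D': array([-0.10599613,  0.        ,  0.        ,  0.        ,  0.        ]), 'origin': array([-294.6517863 ,  833.40710221,  775.40977212]), 'orientation': array([-0.33056994,  0.80672742, -0.45815911,  0.17321837])}
{'time': 0.1, 'qpos': array([ 1.18049047,  0.42663195,  0.07388525,  1.60654832, -0.03409979,
        1.1107921 , -0.06709638]), 'qvel': array([-0.00074659, -0.00228429, -0.00130988, -0.00064435, -0.00054608,
       -0.00015363,  0.00061328]), 'joint_efforts': array([ 1.00616654e-02, -9.37463951e+01,  3.67834345e+00, -4.55038083e+01,
       -4.83839773e-02,  1.68084103e-02,  3.66385689e-05]), 'eef_pos': array([ 160.84272572, -655.17163786,  223.86926907]), 'ee_rot': array([ 9.92763614e-01,  1.20083694e-01, -1.11288005e-04, -5.48608584e-04]), 'force': array([-0.38180364, -0.80578695, -0.08565231]), 'torque': array([ 0.03468976,  0.00457613, -0.0137282 ]), 'gripper_force': 0.0, 'opening': 0.9988245216797912}
```

View pics/top0.png

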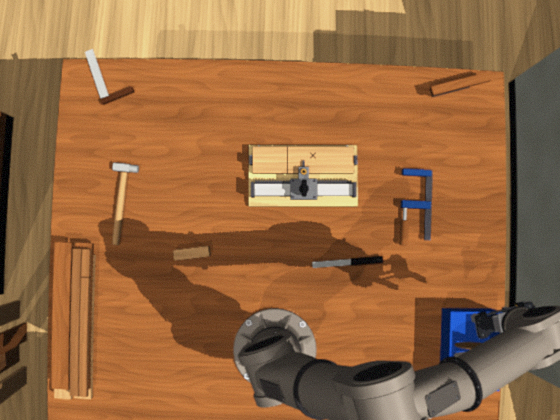

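View pics/side0.png

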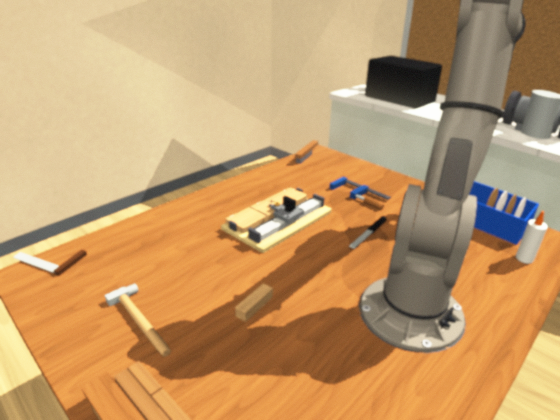

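The top view shows the jig at about (303,175), the knob at about (304,188), the long line at about column 288 (left, +y), and the cross at (313,155). I'll enlarge the jig area.

Run:
```python
from h import *
a=cv2.imread("pics/top0.png")[140:212,240:365]
cv2.imwrite("pics/crop0.png",cv2.resize(a,None,fx=6,fy=6,interpolation=cv2.INTER_CUBIC))
# base corners approx by yellow mask
im=cv2.imread("pics/top0.png");hsv=cv2.cvtColor(im,cv2.COLOR_BGR2HSV)
m=cv2.inRange(hsv,(15,60,120),(35,255,255)); m[:, :235]=0;m[:,370:]=0;m[:135]=0;m[215:]=0
r=cv2.minAreaRect(cv2.findNonZero(m)); b=cv2.boxPoints(r);print(b); print(plane("top",b,18).round(1))
g=cv2.cvtColor(im,cv2.COLOR_BGR2GRAY)
for r in (150,155,160,165,170):print(r,g[r,278:320])
```

```text
[[248. 144.]
 [358. 144.]
 [358. 206.]
 [248. 206.]]
[[ 695.4  111.5   18. ]
 [ 707.2 -264.1   18. ]
 [ 494.7 -267.8   18. ]
 [ 483.8  104.3   18. ]]
150 [197 195 195 194 191 190 192 189 166 118 177 190 187 187 186 187 185 189
 186 187 186 186 188 184 186 183 185 186 185 186 185 188 188 187 185 188
 186 186 188 184 187 186]
155 [203 203 204 207 206 205 204 208 185 131 193 208 208 207 202 203 203 202
 201 202 203 202 196 205 204 202 201 201 200 199 202 201 198 161  98 111
 168 199 204 199 202 197]
160 [205 205 204 205 201 202 202 208 184 124 191 201 203 203 200 202 204 202
 202 202 204 200 186 144 130 129 162 193 199 201 198 202 200 199 200 200
 199 195 198 195 199 193]
165 [191 194 194 197 196 195 196 196 173 123 184 199 195 197 198 191 185 171
 187 184 166 167 115  95  83  78 109 171 175 172 172 184 187 187 188 185
 188 190 188 189 187 192]
170 [193 192 195 192 192 192 185 186 158 113 164 185 180 183 169 122 106 111
 117 104  73  79 100 138 136  94 124 157 151 145 159 182 189 198 192 195
 197 194 194 200 193 199]
```

View pics/crop0.png

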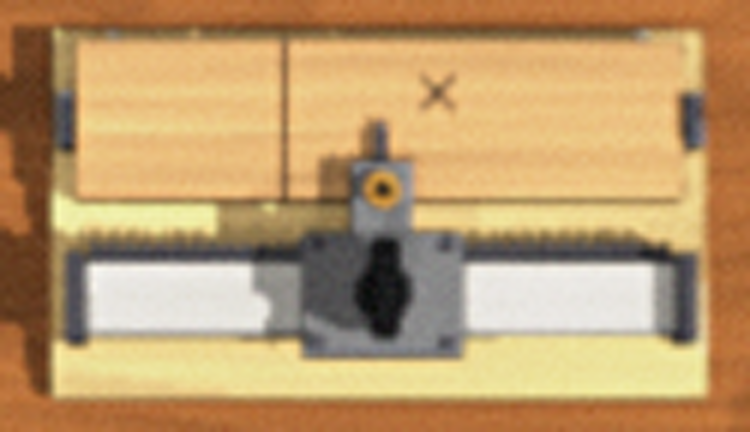

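Run:
```python
from h import *
c=lambda p:(np.array(p,float)+.5)/6-.5+[240,140]
base=plane("top",c([[50,30],[707,30],[707,400],[50,398]]),18); print(base.round(1))
L=plane("top",c([[285,40],[285,198]]),43); print("line",L.round(1))
tip=plane("top",c([[379,123]]),47)[0]; k=plane("top",c([[383,288]]),113)[0]
v=base[0]+base[3]-base[1]-base[2]; yaw=np.arctan2(-v[0],v[1]); lv=L[0]-L[1]; print("yaw",yaw,"line yaw",np.arctan2(lv[1],lv[0]))
print("ctr",base.mean(0),"tip",tip,"knob",k)
ey=np.array([-np.sin(yaw),np.cos(yaw)]);ex=np.array([ey[1],-ey[0]])
print("travel",(L.mean(0)[:2]-tip[:2])@ey,"from knob",(L.mean(0)[:2]-k[:2])@ey,"knob+100ex",k[:2]+100*ex)
print("side proj",proj("side",[[*k[:2],113],tip,[*L[0]]]))
s=robot.get_state(); e=R.from_quat(s["ee_rot"]).as_matrix(); print("tool y ang",np.arctan2(e[1,1],e[0,1]))
```

```text
[[ 693.4  111.7   18. ]
 [ 705.1 -262.1   18. ]
 [ 493.8 -265.8   18. ]
 [ 484.1  104.6   18. ]]
line [[687.  -21.6  43. ]
 [598.  -24.1  43. ]]
yaw 0.028744420553408513 line yaw 0.02811028983996171
ctr [594.09944024 -77.90623225  18.        ] tip [641.12008595 -75.25304882  47.        ] knob [542.28792021 -77.05269375 113.        ]
travel 52.316648839025675 from knob 51.275068200449766 knob+100ex [642.24661097 -74.17864751]
side proj [[288.81098088 198.06406003]
 [268.51991018 204.84105915]
 [249.34564469 206.32643527]]
tool y ang -1.3300479659093036
```

```bash
python3 -m jog '[{"offset":[18,27,0],"roll":0.98,"grip":0},{"offset":[18,27,0],"roll":0.98,"grip":0},{"offset":[18,27,0],"roll":0.98,"grip":0},{"offset":[18,27,0],"roll":0.98,"grip":0},{"offset":[18,27,0],"roll":0.98,"grip":0},{"offset":[18,27,0],"roll":0.98,"grip":0},{"offset":[18,27,0],"roll":0.98,"grip":0},{"offset":[18,27,0],"roll":0.98,"grip":0}]'; python3 -c "
from h import *
print(robot.get_state()['qpos'].round(2))"
```

```text
time: 0.77
eef_pos: [342.3, -382.6, 224.5]
ee_rot: [0.817, 0.577, 0.0, -0.0]
force: [0.7, -0.6, 0.5]
opening: 0.999
gripper_force: 0.0
[ 0.93  0.17 -0.24  1.95  0.05  1.02  0.33]
```

```bash
python3 -m jog '[{"offset":[18,27,0],"roll":0.98,"grip":0},{"offset":[18,27,0],"roll":0.98,"grip":0},{"offset":[18,27,0],"roll":0.98,"grip":0},{"offset":[18,27,0],"roll":0.98,"grip":0},{"offset":[18,27,0],"roll":0.98,"grip":0},{"offset":[18,27,0],"roll":0.98,"grip":0},{"offset":[18,27,0],"roll":0.98,"grip":0},{"offset":[18,27,0],"roll":0.98,"grip":0}]';python3 -m jog '[{"offset":[2,3.6,0],"roll":0.97,"grip":0},{"offset":[2,3.6,0],"roll":0.97,"grip":0},{"offset":[2,3.6,0],"roll":0.97,"grip":0},{"offset":[2,3.6,0],"roll":0.97,"grip":0},{"offset":[2,3.6,0],"roll":0.97,"grip":0},{"offset":[2,3.6,0],"roll":0.97,"grip":0},{"offset":[2,3.6,0],"roll":0.97,"grip":0},{"offset":[2,3.6,0],"roll":0.97,"grip":0}]'
python3 - <<'E'
from h import *
s=robot.get_state();print(s['qpos'].round(2),s['eef_pos'].round(1)); e=R.from_quat(s["ee_rot"]).as_matrix(); print("tool y ang",np.arctan2(e[1,1],e[0,1]))
a=robot.read_camera("side");cv2.imwrite("pics/side1.png",cv2.resize(a[120:270,200:400],None,fx=4,fy=4,interpolation=cv2.INTER_CUBIC))
E
```

```text
time: 1.43
eef_pos: [522.1, -112.4, 224.6]
ee_rot: [0.45, 0.893, 0.0, 0.0]
force: [0.5, -0.6, 0.6]
opening: 0.998
gripper_force: 0.0
time: 2.1
eef_pos: [540.7, -79.5, 224.2]
ee_rot: [-0.018, 1.0, 0.0, -0.0]
force: [0.4, 0.1, -0.0]
opening: 1.004
gripper_force: 0.0
[ 0.66  0.3  -0.75  1.86  0.23  1.07  1.43] [540.7 -79.5 224.2]
tool y ang 1.6066820149306542
```

View pics/side1.png

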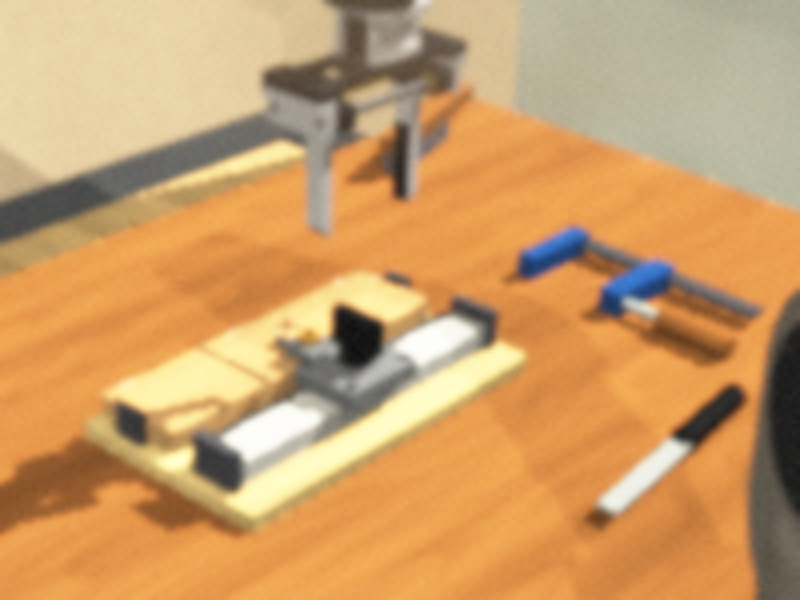

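The gripper hangs above the knob (crop (357,335)), with the fingers at crop (318,230) and (400,195) straddling the bar across jig y. Next I go down and close.

```bash
python3 -m jog '[{"offset":[0.2,0.17,-4],"roll":-0.006,"grip":0},{"offset":[0.2,0.17,-8],"roll":-0.006,"grip":0},{"offset":[0.2,0.17,-11],"roll":-0.006,"grip":0},{"offset":[0.2,0.17,-12.3],"roll":-0.006,"grip":0},{"offset":[0.2,0.17,-12.3],"roll":-0.006,"grip":0},{"offset":[0.2,0.17,-12.3],"roll":-0.006,"grip":0}]'; python3 -m jog '[{"offset":[0,0,0],"roll":0,"grip":0.6},{"offset":[0,0,0],"roll":0,"grip":0.6},{"offset":[0,0,0],"roll":0,"grip":0.6},{"offset":[0,0,0],"roll":0,"grip":0.6},{"offset":[0,0,0],"roll":0,"grip":0.6},{"offset":[0,0,0],"roll":0,"grip":0.6},{"offset":[0,0,0],"roll":0,"grip":0.6},{"offset":[0,0,0],"roll":0,"grip":0.6}]'
python3 -m jog '[{"offset":[0,0,0],"roll":0,"grip":1},{"offset":[0,0,0],"roll":0,"grip":1},{"offset":[0,0,0],"roll":0,"grip":1},{"offset":[0,0,0],"roll":0,"grip":1},{"offset":[0,0,0],"roll":0,"grip":1},{"offset":[0,0,0],"roll":0,"grip":1}]'
```

```text
time: 2.65
eef_pos: [543.2, -77.5, 102.0]
ee_rot: [-0.011, 1.0, 0.0, -0.0]
force: [0.8, 0.4, 0.4]
opening: 0.999
gripper_force: 0.0
time: 3.32
eef_pos: [542.9, -77.8, 101.5]
ee_rot: [-0.012, 1.0, -0.0, -0.0]
force: [-0.4, 0.3, -0.1]
opening: 0.466
gripper_force: 0.0
time: 3.82
eef_pos: [542.7, -79.4, 101.5]
ee_rot: [-0.011, 1.0, -0.001, -0.0]
force: [0.1, -6.5, 0.5]
opening: 0.172
gripper_force: 29.9
```

```bash
python3 -m jog '[{"offset":[0,-0.16,0],"roll":0,"grip":1},{"offset":[0,0.02,0],"roll":-0.12,"grip":1},{"offset":[-0.01,0.2,0],"roll":-0.24,"grip":1},{"offset":[-0.02,0.38,0],"roll":-0.36,"grip":1},{"offset":[-0.02,0.56,0],"roll":-0.48,"grip":1},{"offset":[-0.03,0.74,0],"roll":-0.60,"grip":1},{"offset":[-0.03,0.92,0],"roll":-0.72,"grip":1},{"offset":[-0.03,0.92,0],"roll":-0.72,"grip":1}]'; python3 -c "
from h import *
s=robot.get_state();print(s['qpos'].round(2),s['torque'].round(2)); e=R.from_quat(s['ee_rot']).as_matrix(); print('tool y ang',np.arctan2(e[1,1],e[0,1]))"
```

```text
time: 4.48
eef_pos: [542.5, -68.6, 101.5]
ee_rot: [0.344, 0.939, -0.0, -0.0]
force: [-0.7, -2.7, -0.5]
opening: 0.165
gripper_force: 29.9
[ 0.44  0.41 -0.52  1.98  0.28  0.82  0.63] [-0.73  0.19 -0.22]
tool y ang 0.8678678018163811
```

```bash
python3 -m jog '[{"offset":[0,0.18,0],"roll":-0.12,"grip":1},{"offset":[-0.01,0.36,0],"roll":-0.24,"grip":1},{"offset":[-0.02,0.54,0],"roll":-0.36,"grip":1},{"offset":[-0.02,0.72,0],"roll":-0.48,"grip":1},{"offset":[-0.03,0.9,0],"roll":-0.60,"grip":1},{"offset":[-0.03,1.08,0],"roll":-0.72,"grip":1},{"offset":[-0.04,1.26,0],"roll":-0.84,"grip":1},{"offset":[-0.04,1.44,0],"roll":-0.96,"grip":1}]' && python3 -m jog '[{"offset":[0,0.18,0],"roll":-0.12,"grip":1},{"offset":[-0.01,0.36,0],"roll":-0.24,"grip":1},{"offset":[-0.02,0.54,0],"roll":-0.36,"grip":1},{"offset":[-0.02,0.72,0],"roll":-0.48,"grip":1},{"offset":[-0.03,0.9,0],"roll":-0.60,"grip":1},{"offset":[-0.03,1.08,0],"roll":-0.72,"grip":1},{"offset":[-0.04,1.26,0],"roll":-0.84,"grip":1},{"offset":[-0.04,1.44,0],"roll":-0.96,"grip":1}]';  python3 - <<'E'
from h import *
s=robot.get_state();print(s['qpos'].round(2),s['torque'].round(2)); e=R.from_quat(s['ee_rot']).as_matrix(); print('tool y ang',np.arctan2(e[1,1],e[0,1]))
a=robot.read_camera("top")[140:212,240:365];cv2.imwrite("pics/crop1.png",cv2.resize(a,None,fx=6,fy=6,interpolation=cv2.INTER_CUBIC))
E
```

```text
time: 5.15
eef_pos: [542.0, -54.5, 101.4]
ee_rot: [0.737, 0.676, -0.0, -0.0]
force: [-2.6, -3.3, 3.4]
opening: 0.17
gripper_force: 30.0
time: 5.82
eef_pos: [541.6, -40.1, 101.4]
ee_rot: [0.966, 0.259, -0.0, 0.0]
force: [-3.3, -4.4, 3.3]
opening: 0.168
gripper_force: 30.0
[ 0.05  0.37 -0.12  2.    0.06  0.78 -1.15] [-0.9   0.66  0.13]
tool y ang -1.047148059022959
```

View pics/crop1.png

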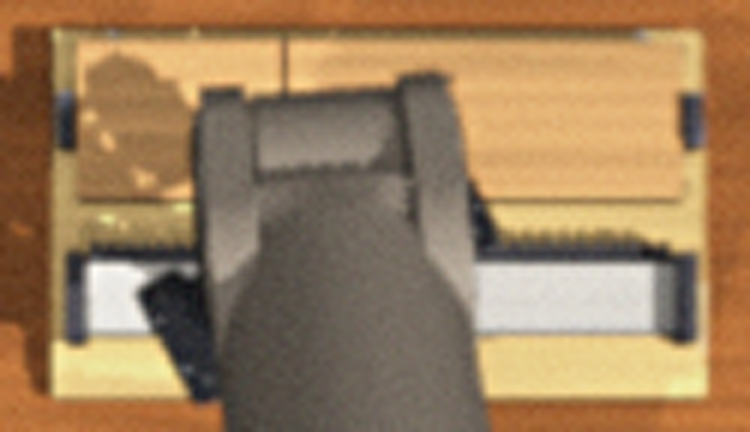

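The arm hides the pointer in the top view, with only the far end of the line visible at crop (285,40). I'll wind almost all the rest, release, and back off to look.

```bash
python3 -m jog '[{"offset":[0,0.18,0],"roll":-0.12,"grip":1},{"offset":[-0.01,0.36,0],"roll":-0.24,"grip":1},{"offset":[-0.02,0.54,0],"roll":-0.36,"grip":1},{"offset":[-0.02,0.72,0],"roll":-0.48,"grip":1},{"offset":[-0.03,0.9,0],"roll":-0.60,"grip":1},{"offset":[-0.03,1.08,0],"roll":-0.72,"grip":1},{"offset":[-0.03,1.23,0],"roll":-0.82,"grip":1},{"offset":[-0.03,1.23,0],"roll":-0.82,"grip":1}]';  python3 - <<'E'
from h import *
s=robot.get_state();print(s['qpos'].round(2),s['torque'].round(2)); e=R.from_quat(s['ee_rot']).as_matrix(); print('tool y ang',np.arctan2(e[1,1],e[0,1]))
a=robot.read_camera("side");cv2.imwrite("pics/side2.png",cv2.resize(a[160:250,210:330],None,fx=6,fy=6,interpolation=cv2.INTER_CUBIC))
E
```

```text
time: 6.53
eef_pos: [541.2, -27.7, 101.4]
ee_rot: [0.989, -0.148, -0.0, 0.0]
force: [-3.6, -4.1, 4.1]
opening: 0.17
gripper_force: 29.9
[-0.11  0.36  0.06  2.02 -0.03  0.77 -1.91] [-0.84  0.75 -0.22]
tool y ang -1.867305196808453
```

View pics/side2.png

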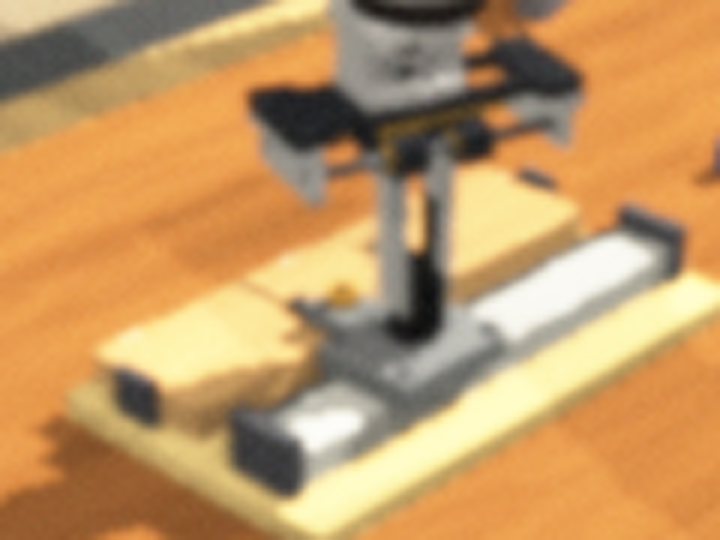

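The side view shows the knob held between the fingers at crop (410,290), with the carriage now near the line. I'll release and clear the view.

```bash
python3 -m jog '[{"offset":[0,0,0],"roll":0,"grip":0.4},{"offset":[0,0,0],"roll":0,"grip":0.4},{"offset":[0,0,0],"roll":0,"grip":0.4},{"offset":[0,0,0],"roll":0,"grip":0.4},{"offset":[0,0,0],"roll":0,"grip":0.4},{"offset":[0,0,0],"roll":0,"grip":0.4},{"offset":[0,0,3],"roll":0,"grip":0.4},{"offset":[0,0,7],"roll":0,"grip":0.4}]'; python3 -m jog '[{"offset":[0,0,3],"roll":0,"grip":0.4},{"offset":[0,-4,5],"roll":0,"grip":0.4},{"offset":[0,-8,5],"roll":0,"grip":0.4},{"offset":[0,-12,5],"roll":0,"grip":0.4},{"offset":[0,-16,5],"roll":0,"grip":0.4},{"offset":[0,-20,5],"roll":0,"grip":0.4},{"offset":[0,-24,5],"roll":0,"grip":0.4},{"offset":[0,-26,5],"roll":0,"grip":0.4}]';  python3 - <<'E'
from h import *
s=robot.get_state();print(s['qpos'].round(2))
a=robot.read_camera("top");cv2.imwrite("pics/top2.png",a);a=a[140:212,240:365];cv2.imwrite("pics/crop2.png",cv2.resize(a,None,fx=6,fy=6,interpolation=cv2.INTER_CUBIC))
E
```

```text
time: 7.25
eef_pos: [539.6, -27.5, 169.7]
ee_rot: [0.989, -0.147, -0.003, 0.001]
force: [0.2, -0.1, 0.2]
opening: 0.598
gripper_force: 0.0
time: 7.92
eef_pos: [540.4, -292.6, 221.6]
ee_rot: [0.989, -0.149, 0.0, 0.001]
force: [-1.2, -0.3, 0.4]
opening: 0.6
gripper_force: 0.0
[ 0.23  0.33  0.21  1.76 -0.08  1.06 -1.41]
```

View pics/crop2.png

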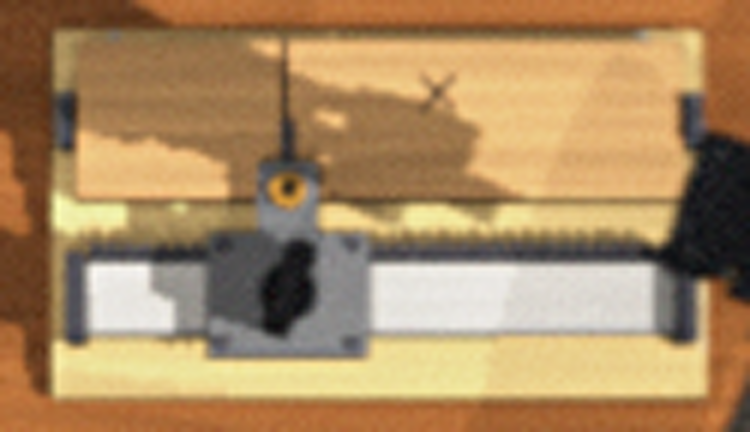

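The pointer at crop (288,130) now lies almost on the line at crop (285,60), and nothing else has moved. I'll measure the residual at sub-pixel level.

Run:
```python
from h import *
g0=cv2.cvtColor(cv2.imread("pics/top0.png"),cv2.COLOR_BGR2GRAY).astype(float)
im=np.mean([robot.read_camera("top").astype(float) for _ in range(6)],0).astype(np.float32)
cv2.imwrite("pics/avg.png",im); g=cv2.cvtColor(im,cv2.COLOR_BGR2GRAY)
ey=np.array([-np.sin(.0287),np.cos(.0287)])
def cen(g,r,c,h=4):
    x=np.arange(c-h,c+h+1);v=g[r,c-h:c+h+1]; w=np.clip(np.interp(x,[x[0],x[1],x[-2],x[-1]],[v[:2].mean()]*2+[v[-2:].mean()]*2)-v-6,0,None); return (w*x).sum()/w.sum()
s=lambda c,r,z:plane("top",[[c,r]],z)[0][:2]@ey
for n,G,R_,z in(("line0",g0,range(147,172,3),43),("line now",g,range(147,159,2),43),("ptr now",g,range(160,166),47)):
    cs=[cen(G,r,287) for r in R_]; print(n,np.round(cs,2),np.round([s(c,r,z) for c,r in zip(cs,R_)],1))
print(g[158:167,280:296].astype(int))
# bush hue centroid at before/after
for G in(cv2.imread("pics/top0.png"),im.astype(np.uint8)):
    m=cv2.inRange(cv2.cvtColor(G,cv2.COLOR_BGR2HSV),(10,150,90),(30,255,255));m[:166]=0;m[176:]=0;m[:,:282]=0;m[:,310:]=0
    M=cv2.moments(m,True);c=(M['m10']/M['m00'],M['m01']/M['m00']);print("bush",c,M['m00'],s(*c,70))
```

```text
line0 [286.92 286.86 286.95 286.97 286.84 286.9  286.88 286.82 286.88] [-40.8 -40.6 -40.9 -40.9 -40.5 -40.7 -40.6 -40.4 -40.6]
line now [286.9  286.63 286.64 287.17 286.91 286.89] [-40.7 -39.8 -39.8 -41.6 -40.7 -40.7]
ptr now [287.42 287.48 287.54 287.53 287.48 287.34] [-42.4 -42.6 -42.8 -42.7 -42.5 -42.1]
[[125 125 124 127 123 125 108  74 110 123 126 129 151 166 158 154]
 [126 125 126 124 125 127 108  64  90 114 121 126 148 176 189 195]
 [130 130 130 129 129 126 103  59  71 106 128 129 132 146 167 190]
 [134 131 131 131 134 128 104  58  61 102 125 127 124 125 131 147]
 [120 118 120 121 120 116  96  56  56  91 118 120 118 117 117 120]
 [115 117 117 117 119 116  95  57  56  92 117 119 118 121 119 120]
 [120 118 121 122 119 119  94  58  61  91 115 111 110 117 122 122]
 [119 123 124 114 109 101  82  52  52  85 101  98 105 121 127 122]
 [123 123 118 102  83  77  63  46  50  69  79  85 108 138 148 128]]
bush (303.05, 171.1) 20.0 -93.47819642216021
bush (287.05555555555554, 171.27777777777777) 18.0 -40.79967127534054[ WARN:0@8.153] global loadsave.cpp:1063 imwrite_ Unsupported depth image for selected encoder is fallbacked to CV_8U.
```

Run:
```python
from h import *
s=robot.get_state(); e=R.from_quat(s['ee_rot']).as_matrix(); print(s['time'],s['eef_pos'].round(1),'tool y ang',np.arctan2(e[1,1],e[0,1]), s['force'])
g=cv2.cvtColor(cv2.imread("pics/avg.png"),cv2.COLOR_BGR2GRAY).astype(float)
# symmetric check: gradient edges of carriage arm (rows 173-177)
for r in (169,173,176): print(r,g[r,278:300].astype(int))
```

```text
8.2667 [ 541.9 -286.1  221.5] tool y ang -1.8640722737678193 [ 0.11217224  0.27711476 -0.45213539]
169 [119 112 113 117 119 107  89 105 115  97  96 106 108  93  85  78 101 110
 110 110 111 112]
173 [ 83  74  75  73  91 115  99 113 156 158 157 158 150 136 120 104 106 101
 103  94  77  70]
176 [130 131 131 132 133 137 138 139 139 138 140 135 128 125 141 183 217 219
 218 218 219 218]
```

```bash
python3 -m jog '[{"offset":[0,4,0],"roll":0,"grip":0.4},{"offset":[0,8,0],"roll":0,"grip":0.4},{"offset":[0,12,0],"roll":0,"grip":0.4},{"offset":[0,16,0],"roll":0,"grip":0.4},{"offset":[0,20,0],"roll":0,"grip":0.4},{"offset":[0,24,0],"roll":0,"grip":0.4},{"offset":[0,25.85,0],"roll":0,"grip":0.4},{"offset":[0,25.85,0],"roll":0,"grip":0.4}]'; python3 -m jog '[{"offset":[0,0,0],"roll":0,"grip":0.4},{"offset":[0,0,-3],"roll":0,"grip":0.4},{"offset":[0,0,-6],"roll":0,"grip":0.4},{"offset":[0,0,-9],"roll":0,"grip":0.4},{"offset":[0,0,-11],"roll":0,"grip":0.4},{"offset":[0,0,-12],"roll":0,"grip":0.4},{"offset":[0,0,-12],"roll":0,"grip":0.4},{"offset":[0,0,-12],"roll":0,"grip":0.4}]'
```

```text
time: 8.93
eef_pos: [541.4, -22.7, 221.8]
ee_rot: [0.99, -0.143, 0.0, -0.001]
force: [1.0, 0.3, 0.1]
opening: 0.602
gripper_force: 0.0
time: 9.6
eef_pos: [541.8, -29.6, 102.0]
ee_rot: [0.989, -0.147, 0.0, 0.0]
force: [0.3, -0.2, 0.5]
opening: 0.6
gripper_force: 0.0
```

```bash
python3 -m jog '[{"offset":[0,0,0],"roll":0,"grip":0.7},{"offset":[0,0,0],"roll":0,"grip":0.7},{"offset":[0,0,0],"roll":0,"grip":1},{"offset":[0,0,0],"roll":0,"grip":1},{"offset":[0,0,0],"roll":0,"grip":1},{"offset":[0,0,0],"roll":0,"grip":1},{"offset":[0,0,0],"roll":0,"grip":1},{"offset":[0,0,0],"roll":0,"grip":1}]'; python3 -c "
from h import *
s=robot.get_state();e=R.from_quat(s['ee_rot']).as_matrix(); print(s['torque'],'tool y ang',np.arctan2(e[1,1],e[0,1]))"
```

```text
time: 10.27
eef_pos: [541.8, -28.3, 101.7]
ee_rot: [0.989, -0.147, 0.0, -0.0]
force: [-0.2, 4.5, 3.8]
opening: 0.172
gripper_force: 30.0
[ 1.00898379 -0.01679414  0.18132333] tool y ang -1.8653873695499634
```

```bash
python3 -m jog '[{"offset":[0,0.1,0],"roll":0,"grip":1},{"offset":[0,0.2,0],"roll":-0.07,"grip":1},{"offset":[0,0.29,0],"roll":-0.127,"grip":1},{"offset":[0,0.29,0],"roll":-0.127,"grip":1},{"offset":[0,0.29,0],"roll":-0.127,"grip":1}]'; python3 -c "
from h import *
s=robot.get_state();e=R.from_quat(s['ee_rot']).as_matrix(); print(s['torque'],'tool y ang',np.arctan2(e[1,1],e[0,1]))"
```

```text
time: 10.68
eef_pos: [541.7, -26.3, 101.7]
ee_rot: [0.978, -0.21, 0.0, 0.0]
force: [0.4, -0.0, 4.8]
opening: 0.165
gripper_force: 30.0
[ 0.03648788  0.15324053 -0.15239129] tool y ang -1.9937461809309158
```

Turned by 0.128 rad; now release, retreat and measure.

```bash
python3 -m jog '[{"offset":[0,0,0],"roll":0,"grip":0.4},{"offset":[0,0,0],"roll":0,"grip":0.4},{"offset":[0,0,0],"roll":0,"grip":0.4},{"offset":[0,0,0],"roll":0,"grip":0.4},{"offset":[0,0,0],"roll":0,"grip":0.4},{"offset":[0,0,0],"roll":0,"grip":0.4},{"offset":[0,0,3],"roll":0,"grip":0.4},{"offset":[0,0,7],"roll":0,"grip":0.4}]'; python3 -m jog '[{"offset":[0,0,3],"roll":0,"grip":0.4},{"offset":[0,-4,5],"roll":0,"grip":0.4},{"offset":[0,-8,5],"roll":0,"grip":0.4},{"offset":[0,-12,5],"roll":0,"grip":0.4},{"offset":[0,-16,5],"roll":0,"grip":0.4},{"offset":[0,-20,5],"roll":0,"grip":0.4},{"offset":[0,-24,5],"roll":0,"grip":0.4},{"offset":[0,-28,5],"roll":0,"grip":0.4}]'
python3 - <<'E'
from h import *
im=np.mean([robot.read_camera("top").astype(float) for _ in range(6)],0).astype(np.float32); g=cv2.cvtColor(im,cv2.COLOR_BGR2GRAY)
cv2.imwrite("pics/crop3.png",cv2.resize(im[140:190,250:330].clip(0,255).astype(np.uint8),None,fx=9,fy=9,interpolation=cv2.INTER_CUBIC))
print(g[156:167,281:295].astype(int)); print(g[[150,152],281:295].astype(int))
ey=np.array([-np.sin(.0287),np.cos(.0287)])
for r,z in [(r,43) for r in(147,149,151,153,155,157)]+[(r,47) for r in range(161,166)]:
    v=g[r,283:292];w=np.clip((v[:2].mean()+v[-2:].mean())/2-v-8,0,None);c=(w*np.arange(283,292)).sum()/w.sum()
    print(r,c.round(2),(plane("top",[[c,r]],z)[0][:2]@ey).round(1))
E
```

```text
time: 11.35
eef_pos: [539.5, -26.2, 169.6]
ee_rot: [0.978, -0.209, -0.003, 0.001]
force: [0.8, 0.1, 0.9]
opening: 0.595
gripper_force: 0.0
time: 12.02
eef_pos: [541.2, -308.0, 221.6]
ee_rot: [0.978, -0.209, 0.0, -0.0]
force: [0.2, 0.7, 0.9]
opening: 0.6
gripper_force: 0.0
[[126 128 128 129 128 110  76 115 130 125 126 126 122 122]
 [122 119 123 124 123 108  70 113 126 124 121 123 123 121]
 [125 125 124 125 124 109  75 110 126 124 125 125 123 125]
 [125 124 126 125 124 104  66 101 125 125 124 123 122 125]
 [129 128 128 131 122  87  60  90 124 127 126 129 128 128]
 [132 132 134 131 120  73  54  88 125 130 125 127 128 126]
 [119 120 119 119 111  71  53  76 114 119 121 118 118 119]
 [114 115 117 117 113  71  50  71 105 117 119 117 120 121]
 [125 123 119 113 108  72  51  71 101 116 111 109 123 130]
 [137 128 111 101  91  60  45  67  92 100  98 104 113 130]
 [124 118 100  93  88  68  63  71  79  80  84  93 107 120]]
[[119 117 116 118 116 103  68 107 118 110 115 117 121 137]
 [121 120 121 120 123 105  70 112 123 122 122 122 123 126]]
147 286.01 -37.7
149 286.91 -40.7
151 286.93 -40.8
153 286.9 -40.7
155 286.91 -40.7
157 286.91 -40.7
161 286.88 -40.6
162 286.95 -40.8
163 287.07 -41.2
164 287.09 -41.3
165 286.92 -40.7
```

View pics/crop3.png

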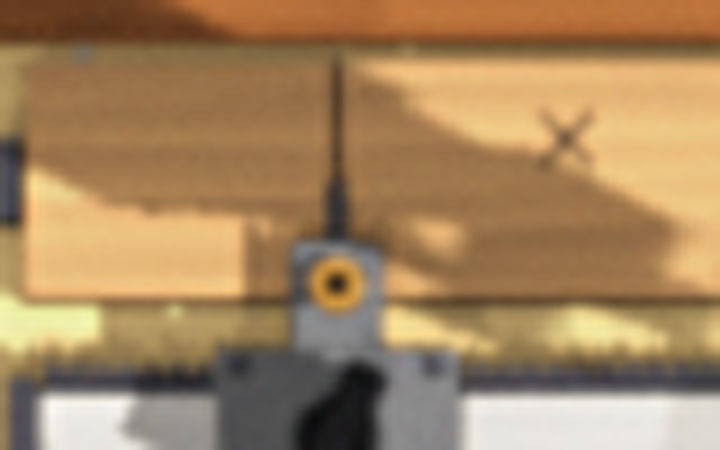

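The pointer (crop (337,200)) is collinear with the line (crop (337,100)) to within about 0.3 mm, with the gripper clear.

```bash
python3 -c "
from workcell import robot
print(robot.get_state()['time'],robot.close_job())"
```

```text
the job is handed in; nothing more can be done
12.3167 None
```

The job is handed in at 12.3 s: I wound the carriage about 54 mm by its knob alone, and the last pictures show the pointer tip over the long pencil line to within about 0.3 mm, with the gripper clear of everything.

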